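# Swing the sharpening plate round and snap it into its spring clip

## Robot

A 6-joint arm with a two-finger parallel gripper is mounted at the origin on a cart in front of the work surface, level with it; the furniture and walls round the work are solid. World frame = base frame: x ahead of the robot, y to its left, z up, the work surface at z = 0. Lengths are in m, angles in rad, forces in N, time in s.
With the tool pointing down it reaches from about 0.35 to 0.85 m from the base axis. Payload 8.1 kg.
Tool frame: the origin (TCP) lies on the centre line of the jaws, within the pads' length; the fingertips stand 22 mm ahead of it and the grasp point (between the pads) lies 3 mm ahead of it; z points along the fingers, y is the line along which they close (so a half turn about z gives the same grasp; the last joint's range is limited). The gripper opens to 93 mm and grips with 3 to 60 N. Pads are 15 mm wide; open, the fingers measure 128 mm over their backs; the gripper's body (75 mm by 188 mm) begins 65 mm behind the grasp point.
Start: joints at [1.077, 0.13, 1.488, -0, 1.523, -0.085], TCP at [0.238, 0.551, 0.241] pointing down, gripper open.
Joint ranges: [-2.96, 2.96], [-0.89, 2.26], [0.02, 2.5], [-1.34, 4.48], [0, 2.73], [-2.66, 2.66]. Speed limits (rad/s): [2.39, 2.39, 2.79, 3.14, 3.14, 3.14].

## Interface

Orientations are given as a rotation vector (axis times angle).
In Python, from plant import robot, read_camera gives the robot as it stands (robot), with the cameras as plain functions.
- The arm moves only by the shell command python3 inch.py 'ROWS' [FORCE]. ROWS is a JSON list of rows, 1 to 20 of them, each written [opening, [dx, dy, dz], turn]: the finger opening in m, then dx, dy, dz in fractions of the full range, 1 being 0.4 m, then a turn about the tool's z in a scale on which 1.0 is 90 degrees; each row shifts and turns the commanded pose from where the row before left it, along the tool's axes as they then stand; what a row does not reach is not made up. A row lasts 1/10 s, in which the tool goes at most 0.05 m and 0.15 rad, less where a joint would pass 70% of its speed; a pose out of reach is approached as far as the arm can. The fingers move at their own pace and stop on an object; FORCE is the grip in N (left out, the last holds). Time passes only in rows, so rows that do not move let the fingers close. It prints the time, the measured TCP pose, the force, the opening and the grip force at its end. Shift and turn numbers lie between -1 and 1, and a call with a number outside is refused. Input that does not fit is refused with a message, and nothing moves.
- robot.read_state(): the state, without advancing time (a new reading comes with each control period).
- read_camera(name): name is "scene" or "top"; returns a dict with "image" (420x560x3 uint8, red, green, blue), "fx", "fy", "cx", "cy" (pixels), "R" (3x3) and "t" (3): a world point X has camera coordinates R X + t. Camera axes: x right, y down, z forward; pixel columns grow to the right and rows downward; lengths in m; the calibration is good to about 2 mm. A picture is of the moment at which its call begins. There is no depth.
- robot.close_job(): hands the job in; it is judged then, once.
The state is a dict: "t": time; "q": joint angles; "dq": joint speeds; "joint_torque": joint torques, N m; "tool_pos": TCP position; "orientation": TCP orientation; "force": force on the tool from outside, world axes, zero at the start; "wrist_torque": the same for the moment, N m; "opening": finger opening in m; "gripper_force": force on a finger pad.
Only numpy, scipy, OpenCV 4.12 (cv2) and the standard library are available. Lean on these libraries where they do the work, as an engineer would, in place of code of your own. Each camera call takes 0.05 s, during which the arm holds its last target. There are 200 camera calls.

## Task

The sharpening plate lies askew on its wooden holder. Without lifting it off the holder, push its free end round about the pegs at its heel until it lies over the orange clip against the far stop peg, then press that end gently down, feeling for it since the clip's height is not told, until both spring jaws have snapped shut over its edges. Leave the things round about alone.

Things in the scene. Friction and masses are not known exactly. Their poses are not given: they have to be found in the camera images.
- holder: Fixed wooden holder, footprint x -135 to 52, y -115 to 112 mm about its origin, which lies at worktop height. Roughly, x points away from the robot and y to its left. Flat deck 50 mm up: x -135 to -32 mm, chamfered on to -27, and a heel ledge y -115 to -70 mm (all x); the rest is an open pit with the clip. Home, the plate's long axis lies along y at x = 0, free end to +y.
- heel_pegs (a point): Point on the heel ledge (50 mm up) midway between two steel pegs 10 mm thick and 13 mm high, at (31, 10) and (-31, -10) mm from it in the holder's x, y. The plate's heel lies between them and turns about this point with 1 to 3 mm of play.
- stop_peg (a point): Top centre of the far stop peg: steel, 10 mm thick, top 63 mm above the worktop. The plate's far long side meets it when the plate is swung home (1 mm of play); then the plate settles 5 to 13 mm into the clip's mouth.
- plate: Loose flat sharpening plate, black with a dotted steel top, 200 x 50 x 10 mm, about 0.3 kg. Origin: underside, on the long centreline, 16 mm from the heel end. y runs along it to the free end (184 mm from the origin), x across, z up. It starts flat on the deck, turned 20 to 36 degrees about the heel pegs, free end towards the holder's -x (the robot).
- plate_tip (a point): On the plate's top face, on its centreline, 22 mm from the free end: a good place to press (just beyond the jaws). The long side abreast of it (25 mm to the plate's -x) is a good place to push.
- plate_heel (a point): Point on the plate's top face, centreline, 16 mm from the heel end (10 mm above the plate's origin).
- clip_seat (a point): Where plate_tip is when the plate is snapped home in a clip set at its highest; axes as the holder's; 28 mm lower than plate_tip of a plate flat on the deck. The clip's height is adjustable and set anywhere from there to 5 mm lower (plate_tip then ends up to 7 mm lower): not told, feel for it. The plate tips about the heel ledge's edge, 11 to 13 degrees, onto a pad.
- jaw_near (a joint): Opening (m) of the orange spring jaw on the holder's -x side: 0 shut, 0.006 most. Jaws: y 50 to 72 mm in the holder, 22 to 38 mm either side of x = 0, tops 2 to 12 mm below deck. The plate opens each 3 mm, then it snaps back below 0.002 over the edge; one side may go first, rolling the plate. Needs 10 to 16 N at plate_tip; force drops at each snap, then climbs 10 N/mm on the pad.
- jaw_far (a joint): The same for the jaw on the holder's +x side (towards the stop peg).
- mug: Bystander: white spotted mug, 91 mm high, loose; origin at the centre of its underside.
- sanding_block: Bystander: brown sanding block 62 x 107 x 29 mm, loose; origin under its centre.
- chisel_3: Bystander: loose bench chisel with red handle, 240 mm long, behind the holder to its left; origin under its centre.

How it is judged:
By the outcome, as a careful person would: the job done as asked, in the order asked, and still so for the second after the job is handed in, with the robot touching nothing.
It also fails if it takes over 64 s, if anything falls off the work surface, if the arm or the gripper's body presses on something with over 40 N, if the wrist force passes 120 N, or if a joint passes its speed limit or range.

## Working session

There is one attempt and no reset: what is moved stays moved. The work goes in short steps, Python scripts to look and compute and a shell command to move; the robot and the scene stay as the last step left them, time stands still between calls to the robot, and variables do not carry over. Pictures are saved under pics/ and viewed, at most 10 in all, crops included, and the job is handed in when it is done.

```bash
ls; mkdir -p pics; python3 - <<'E'
from plant import robot, read_camera
import cv2, numpy as np
for n in("scene","top"):
    c=read_camera(n); cv2.imwrite(f"pics/{n}0.png",cv2.resize(c["image"][:,:,::-1],(784,588),interpolation=cv2.INTER_CUBIC))
    np.savez(f"{n}0.npz",**c)
    print(n,c["fx"],c["cx"],c["cy"],np.round(c["R"],3).tolist(),np.round(c["t"],3))
s=robot.read_state();print(s["t"],s["tool_pos"],s["orientation"],s["force"],s["opening"])
E
```

```text
inch.py
pics
plant.py
scene 493.165605261077 278.11506336213375 205.2100033052802 [[0.701, -0.714, 0.006], [-0.431, -0.431, -0.793], [0.568, 0.553, -0.61]] [-0.373  0.296  0.91 ]
top 424.36355033618565 285.01850290121575 211.10328804375072 [[-0.022, -1.0, -0.009], [-0.996, 0.023, -0.086], [0.086, 0.007, -0.996]] [0.024 0.526 1.123]
0.1 [0.23825385 0.5501508  0.23968634] [-6.37607488e-01 -3.07569199e+00  2.49373616e-03] [ 0.07367093 -0.53712745 -0.11237223] 0.09290452950780279
```

View pics/scene0.png

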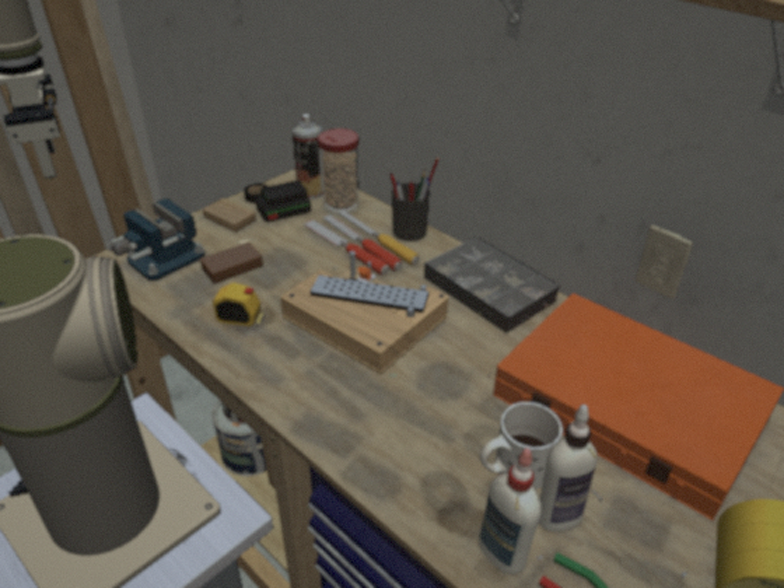

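View pics/top0.png

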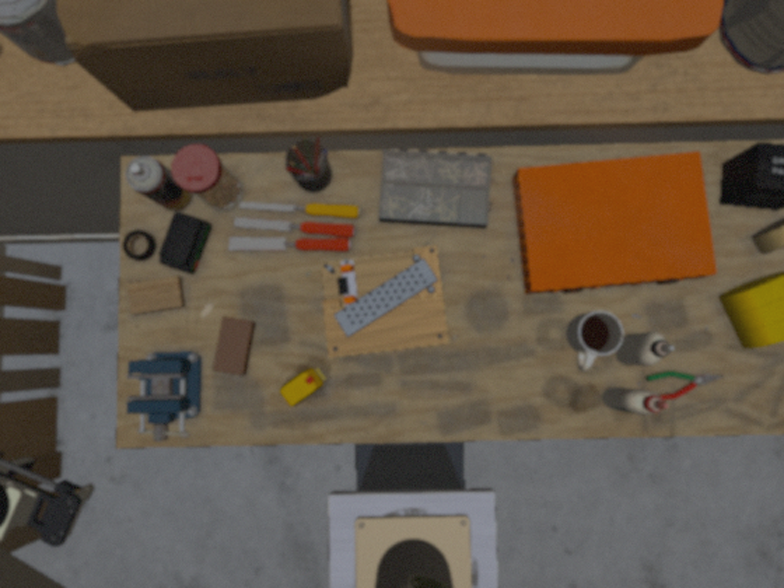

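The scene view shows the plate's corners at about (315,283), (428,292) px on the holder. In the top view the plate runs from its free end at about (345,325) to its heel at (428,272), with the orange clip at (346,285). I'll enlarge both.

```bash
python3 - <<'E'
import numpy as np,cv2
def crop(n,x,y,w,h,k):
    im=np.load(n+"0.npz")["image"][y:y+h,x:x+w,::-1]
    im=cv2.resize(im,None,fx=k,fy=k,interpolation=cv2.INTER_CUBIC)
    for i in range(0,w,10): cv2.putText(im,str(x+i),(int(i*k),8),0,.3,(255,255,255),1);cv2.line(im,(int(i*k),10),(int(i*k),14),(255,255,255),1)
    for i in range(0,h,10): cv2.putText(im,str(y+i),(0,int(i*k)+4),0,.3,(255,255,255),1)
    return im
cv2.imwrite("pics/ctop.png",crop("top",225,170,100,85,7))
cv2.imwrite("pics/csc.png",crop("scene",195,175,130,90,6))
E
```

```text
(no output)
```

View pics/ctop.png

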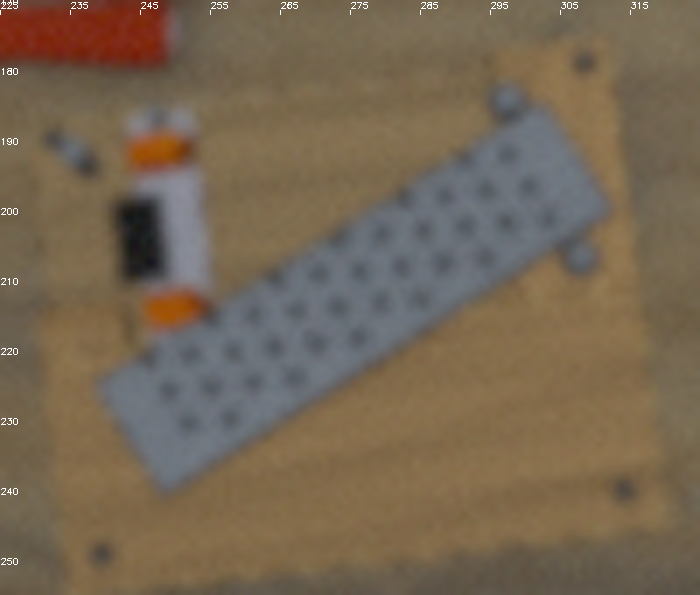

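View pics/csc.png

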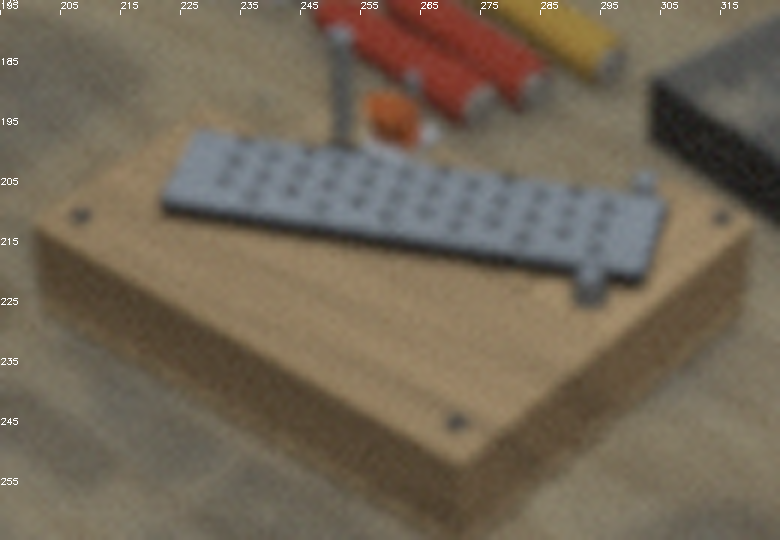

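Top crop: plate top corners at free end far (100,382), free end near (168,492), heel far (545,103), heel near (610,208); peg tops (508,97), (582,258), stop (52,138). Scene crop: the same corners at (197,133), (163,205), (665,200), (642,270); pegs (645,178), (590,262), stop (340,30).

```bash
cat >h.py <<'E'
import numpy as np,cv2
from scipy.spatial.transform import Rotation as Ro
C={n:dict(np.load(n+"0.npz")) for n in("scene","top")}
def P(n): c=C[n]; K=np.array([[c["fx"],0,c["cx"]],[0,c["fy"],c["cy"]],[0,0,1]]); return K@np.c_[c["R"],c["t"]]
def tri(ut,us):
    X=cv2.triangulatePoints(P("top"),P("scene"),np.float64(ut),np.float64(us))[:,0]; return X[:3]/X[3]
def proj(n,X): p=P(n)@np.r_[X,1]; return p[:2]/p[2]
def ray(n,u,z):
    M=P(n); H=np.c_[M[:,0],M[:,1],M[:,2]*z+M[:,3]]; p=np.linalg.solve(H,np.r_[u,1]); return p[:2]/p[2]
ct=lambda p:(225+(p[0]+.5)/7-.5,170+(p[1]+.5)/7-.5)
cs=lambda p:(195+(p[0]+.5)/6-.5,175+(p[1]+.5)/6-.5)
E
python3 - <<'E'
from h import *
D=dict(ff=((100,382),(197,133)),fn=((168,492),(163,205)),hf=((545,103),(665,200)),hn=((610,208),(642,270)),pf=((508,97),(645,178)),pn=((582,258),(590,262)),stop=((52,138),(340,30)),
 dk_nr=((668,522),(460,465)))
for k,(a,b) in D.items():
    print(k,np.round(tri(ct(a),cs(b))*1000,1),"top@60",np.round(ray("top",ct(a),.06)*1000,1),"@63",np.round(ray("top",ct(a),.063)*1000,1),"sc@60",np.round(ray("scene",cs(b),.06)*1000,1),"sc@63",np.round(ray("scene",cs(b),.063)*1000,1))
for n,z,p in(("screw nl",.05,(102,552)),("nr",.05,(625,488)),("fr",.05,(585,63))):print(n,ray("top",ct(p),z)*1000)
from plant import robot, read_camera
s=robot.read_state();R=Ro.from_rotvec(s["orientation"]).as_matrix();print(R.round(3),s["tool_pos"])
E
```

```text
ff [490.4 134.1  59.7] top@60 [491.4 133.2] @63 [491.2 132.8] sc@60 [489.4 134.4] sc@63 [486.9 131.3]
fn [449.6 108.9  58.2] top@60 [450.  108.4] @63 [449.9 108.1] sc@60 [448.  107.3] sc@63 [445.6 104.3]
hf [591.7 -34.6  61.5] top@60 [592.3 -35.1] @63 [591.9 -35. ] sc@60 [592.8 -33.1] sc@63 [589.8 -35.6]
hn [551.8 -58.1  61.8] top@60 [552.2 -58.4] @63 [551.9 -58.2] sc@60 [553.2 -56.6] sc@63 [550.4 -59. ]
pf [594.1 -21.   63.9] top@60 [594.9 -21.3] @63 [594.5 -21.2] sc@60 [597.9 -17.6] sc@63 [594.9 -20.1]
pn [532.9 -47.1  70.3] top@60 [533.7 -47.4] @63 [533.4 -47.3] sc@60 [542.5 -38.8] sc@63 [539.8 -41.3]
stop [584.1 149.9  58. ] top@60 [583.4 150. ] @63 [583.  149.6] sc@60 [582.5 147.5] sc@63 [579.6 144.2]
dk_nr [434.  -76.7  48.4] top@60 [434.8 -76.6] @63 [434.8 -76.4] sc@60 [424.6 -85. ] sc@63 [422.3 -87.3]
screw nl [428.32719705 134.38908502]
nr [447.87135881 -61.67641539]
fr [608.762349   -51.00475697]
[[-0.918  0.398 -0.001]
 [ 0.398  0.918 -0.001]
 [ 0.    -0.002 -1.   ]] [0.23825385 0.5501508  0.23968634]
```

Careful with the scale: shifts go in shares of 0.4 m and turns go in shares of 90 degrees. That gives: -0.15 rad is -0.0955.

```bash
cat >>h.py <<'E'
piv=np.array([564.,-33.2])/1000
def tgt(th,s,off):  # th deg world plate angle
    a=np.radians(th); return piv+s*np.array([-np.sin(a),np.cos(a)])+off*np.array([np.cos(a),np.sin(a)])
def info(xy=None,z=None,th=None):
    from plant import robot, read_camera
    s=robot.read_state();R=Ro.from_rotvec(s["orientation"]).as_matrix();p=s["tool_pos"]
    print("t",round(s["t"],2),"tcp",np.round(p*1000,1),"yang",round(np.degrees(np.arctan2(R[1,1],R[0,1])),1),"F",np.round(s["force"],1),"op",round(s["opening"],4))
    if xy is not None: print("tool delta mm",np.round(R.T@(np.r_[xy,z]-p)*1000,1))
    return s,R
E
python3 inch.py '[[0, [0, 0, 0], -0.0955], [0, [0, 0, 0], -0.0955], [0, [0, 0, 0], -0.0955], [0, [0, 0, 0], -0.0955], [0, [0, 0, 0], -0.0955], [0, [0, 0, 0], -0.0955], [0, [0, 0, 0], -0.0318], [0, [0, 0, 0], 0]]' 20
python3 -c "
from h import *
info(tgt(31.2,125,-50) if 0 else tgt(31.2,.125,-.052),.15)"
```

```text
t: 0.9
tool_pos: [0.2383, 0.5503, 0.24]
orientation: [0.841, -3.026, 0.001]
force: [0.2, -0.2, -0.3]
opening: 0.0336
gripper_force: 0.0
t 0.9 tcp [238.3 550.3 240. ] yang 121.0 F [ 0.2 -0.2 -0.3] op 0.0336
tool delta mm [  74.2 -542.9   90.4]
```

Scaled: -0.0452 m is -0.113, 0.03 m is 0.075.

```bash
python3 inch.py '[[0, [0.0125, -0.113, 0], 0], [0, [0.0125, -0.113, 0], 0], [0, [0.0125, -0.113, 0], 0], [0, [0.0125, -0.113, 0], 0], [0, [0.0175, -0.113, 0], 0], [0, [0.0175, -0.113, 0], 0], [0, [0.0175, -0.113, 0], 0], [0, [0.0175, -0.113, 0], 0], [0, [0.0175, -0.113, 0], 0], [0, [0.0175, -0.113, 0], 0], [0, [0.015, -0.113, 0], 0], [0, [0.015, -0.113, 0], 0], [0, [0, 0, 0.075], 0], [0, [0, 0, 0.075], 0], [0, [0, 0, 0.075], 0], [0, [0, 0, 0], 0], [0, [0, 0, 0], 0]]'
python3 - <<'E'
from h import *
info(tgt(31.2,.125,-.052),.074)
from plant import robot, read_camera
im=[]
for n in("top","scene"):
    c=read_camera(n)["image"][:,:,::-1]
    x,y,w,h=(225,160,100,100) if n=="top" else (195,150,110,110)
    im.append(cv2.resize(c[y:y+h,x:x+w],(400,400),interpolation=cv2.INTER_CUBIC))
cv2.imwrite("pics/p1.png",np.hstack(im))
E
```

```text
t: 2.6
tool_pos: [0.4541, 0.0476, 0.1508]
orientation: [0.838, -3.026, -0.001]
force: [0.3, -0.3, 1.0]
opening: 0.0009
gripper_force: 0.0
t 2.6 tcp [454.1  47.6 150.8] yang 120.9 F [ 0.3 -0.3  1. ] op 0.0009
tool delta mm [-0.3 -1.1 76.8]
```

View pics/p1.png

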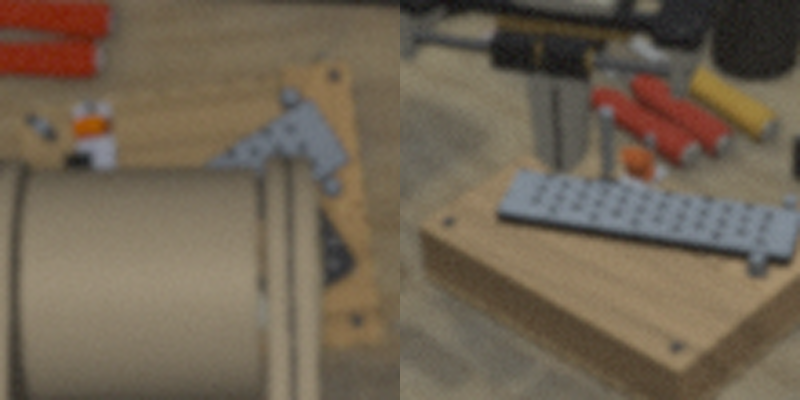

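The top view is mostly hidden by the arm; the scene panel shows the closed fingertips ending at about (558,168) just above the plate. I'll check this against the projection.

```bash
python3 - <<'E'
from h import *
u=proj("scene",np.array([.4541,.0476,.1288]));print(u,"panel",400+(u[0]-195)*400/110,(u[1]-150)*400/110)
E
```

```text
[239.07350842 195.07220479] panel 560.2673033529815 163.89892652561986
```

Scaled: 0.03 m is 0.075, 0.01 m is 0.025.

```bash
python3 inch.py '[[0, [0, 0, 0.075], 0], [0, [0, 0, 0.075], 0], [0, [0, 0, 0.025], 0], [0, [0, 0, 0.0075], 0], [0, [0, 0, 0.0025], 0], [0, [0, 0, 0.0025], 0], [0, [0, 0, 0], 0], [0, [0, 0, 0], 0]]'
python3 inch.py '[[0, [0, 0, 0.0025], 0], [0, [0, 0, 0.0025], 0], [0, [0, 0, 0], 0], [0, [0, 0, 0], 0]]'
```

```text
t: 3.5
tool_pos: [0.4552, 0.0476, 0.0766]
orientation: [-0.839, 3.026, -0.001]
force: [0.2, 0.1, -0.1]
opening: 0.0003
gripper_force: 0.0
t: 3.9
tool_pos: [0.4544, 0.0476, 0.0735]
orientation: [0.84, -3.027, -0.0]
force: [-0.6, -0.9, -0.4]
opening: 0.0003
gripper_force: 0.0
```

Scaled: -0.004 m is -0.01, -0.003 m is -0.0075.

```bash
python3 inch.py '[[0, [-0.01, 0, 0], 0], [0, [-0.01, 0, 0], 0], [0, [-0.0075, 0, 0], 0], [0, [-0.005, 0, 0], 0], [0, [-0.005, 0, 0], 0], [0, [-0.005, 0, 0], 0], [0, [0, 0, 0], 0]]'
python3 inch.py '[[0, [-0.0063, 0.0015, 0], 0.0127], [0, [-0.0063, 0.0015, 0], 0.0127], [0, [-0.0063, 0.0015, 0], 0.0127], [0, [-0.0063, 0.0015, 0], 0.0127], [0, [-0.0063, 0.0015, 0], 0.0127], [0, [-0.0063, 0.0015, 0], 0.0127], [0, [-0.0063, 0.0015, 0], 0.0127], [0, [0, 0, 0], 0]]'
python3 - <<'E'
from h import *
info(tgt(31.2-8,.125,-.0325),.0735)
from plant import robot, read_camera
c=read_camera("scene")["image"][:,:,::-1]
cv2.imwrite("pics/p2.png",cv2.resize(c[150:260,195:325],(650,550),interpolation=cv2.INTER_CUBIC))
E
```

```text
t: 4.6
tool_pos: [0.4692, 0.0564, 0.0736]
orientation: [-0.84, 3.027, 0.0]
force: [-1.0, 0.1, -0.3]
opening: 0.0005
gripper_force: 0.0
t: 5.4
tool_pos: [0.483, 0.0684, 0.0737]
orientation: [-0.625, 3.078, 0.0]
force: [0.8, 0.0, 0.1]
opening: 0.0005
gripper_force: 0.0
t 5.4 tcp [483.   68.4  73.7] yang 112.9 F [0.8 0.  0.1] op 0.0005
tool delta mm [-2.  -0.3  0.2]
```

View pics/p2.png

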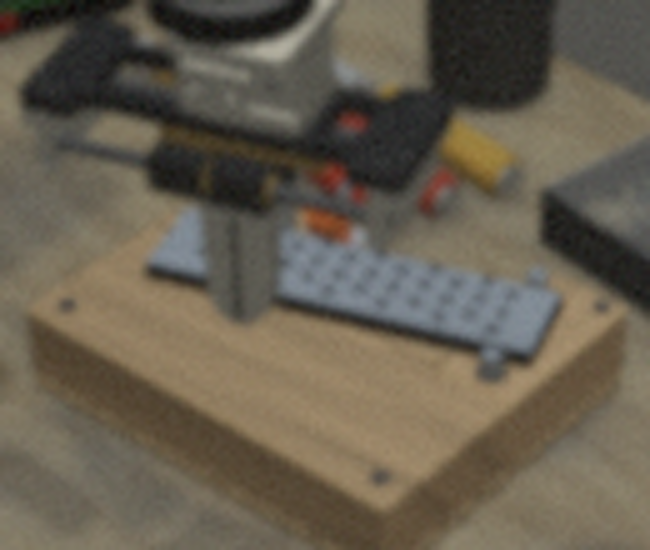

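The finger at (240,315) bears on the plate's near side, and the plate's free end has swung from its starting place. Carrying on along the arc.

Scaled: -0.0025 m is -0.0063, 0.0006 m is 0.0015, 0.02 rad is 0.0127.

```bash
python3 inch.py '[[0, [-0.0063, 0.0015, 0], 0.0127], [0, [-0.0063, 0.0015, 0], 0.0127], [0, [-0.0063, 0.0015, 0], 0.0127], [0, [-0.0063, 0.0015, 0], 0.0127], [0, [-0.0063, 0.0015, 0], 0.0127], [0, [-0.0063, 0.0015, 0], 0.0127], [0, [-0.0063, 0.0015, 0], 0.0127], [0, [-0.0063, 0.0015, 0], 0.0127], [0, [-0.0063, 0.0015, 0], 0.0127], [0, [-0.0063, 0.0015, 0], 0.0127], [0, [-0.0063, 0.0015, 0], 0.0127], [0, [-0.0063, 0.0015, 0], 0.0127], [0, [0, 0, 0], 0], [0, [0, 0, 0], 0]]'
python3 - <<'E'
from h import *
info(tgt(4.4,.125,-.0325),.0735)
from plant import robot, read_camera
c=read_camera("scene")["image"][:,:,::-1]
cv2.imwrite("pics/p3.png",cv2.resize(c[150:260,195:325],(650,550),interpolation=cv2.INTER_CUBIC))
E
```

```text
t: 6.85
tool_pos: [0.5096, 0.0836, 0.0737]
orientation: [-0.253, 3.131, -0.0]
force: [0.0, -0.1, -0.3]
opening: 0.0005
gripper_force: 0.0
t 6.85 tcp [509.6  83.6  73.7] yang 99.2 F [ 0.  -0.1 -0.3] op 0.0005
tool delta mm [-13.1   3.3   0.2]
```

View pics/p3.png

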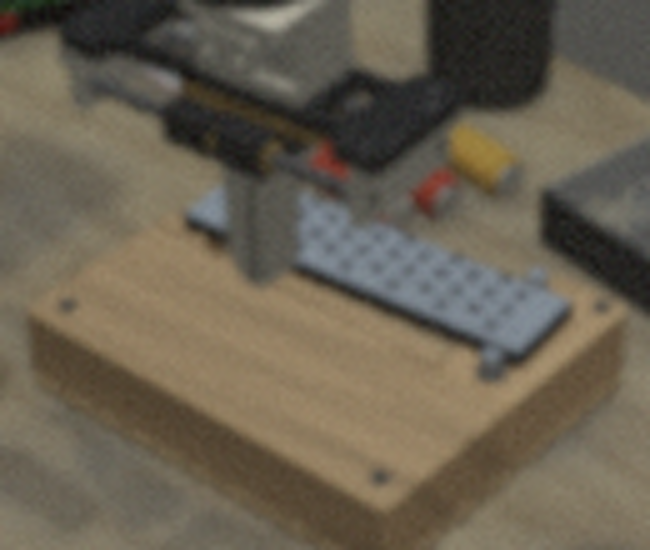

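The plate now lies nearly parallel with the deck edge, its free end at (205,215), with the finger at (262,275) on its side. The last stretch goes slowly, watching the force.

Scaled: -0.0025 m is -0.0063, -0.0013 m is -0.0033, 0.02 rad is 0.0127.

```bash
python3 inch.py '[[0, [-0.0063, 0.0015, 0], 0.0127], [0, [-0.0063, 0.0015, 0], 0.0127], [0, [-0.0063, 0.0015, 0], 0.0127], [0, [-0.0033, 0.0008, 0], 0.0064], [0, [-0.0033, 0.0008, 0], 0.0064], [0, [0, 0, 0], 0]]'
python3 inch.py '[[0, [-0.0025, 0, 0], 0], [0, [-0.0025, 0, 0], 0], [0, [0, 0, 0], 0]]'
python3 inch.py '[[0, [-0.0025, 0, 0], 0], [0, [-0.0025, 0, 0], 0], [0, [0, 0, 0], 0]]'
```

```text
t: 7.5
tool_pos: [0.5192, 0.0873, 0.0737]
orientation: [-0.127, 3.139, -0.0]
force: [0.2, 0.1, 0.3]
opening: 0.0003
gripper_force: 0.0
t: 7.8
tool_pos: [0.5211, 0.0874, 0.0737]
orientation: [-0.128, 3.139, 0.0]
force: [-0.1, 0.9, 0.2]
opening: 0.0002
gripper_force: 0.0
t: 8.1
tool_pos: [0.5231, 0.0876, 0.0737]
orientation: [-0.128, 3.139, -0.0]
force: [0.1, -0.7, 0.5]
opening: 0.0005
gripper_force: 0.0
```

Scaled: -0.001 m is -0.0025.

```bash
for i in 1 ; do python3 inch.py '[[0, [-0.0025, 0, 0], 0], [0, [0, 0, 0], 0]]' | sed -n '1,2p;4p'; done
python3 inch.py '[[0, [-0.0025, 0, 0], 0], [0, [0, 0, 0], 0]]' | sed -n '1,2p;4p'
python3 - <<'E'
from h import *
from plant import robot, read_camera
c=read_camera("scene")["image"][:,:,::-1]
cv2.imwrite("pics/p4.png",cv2.resize(c[150:260,195:325],(650,550),interpolation=cv2.INTER_CUBIC))
E
```

```text
t: 8.3
tool_pos: [0.524, 0.0877, 0.0737]
force: [-0.4, 0.1, -0.3]
t: 8.5
tool_pos: [0.525, 0.0878, 0.0737]
force: [-1.1, -0.9, 0.1]
```

View pics/p4.png

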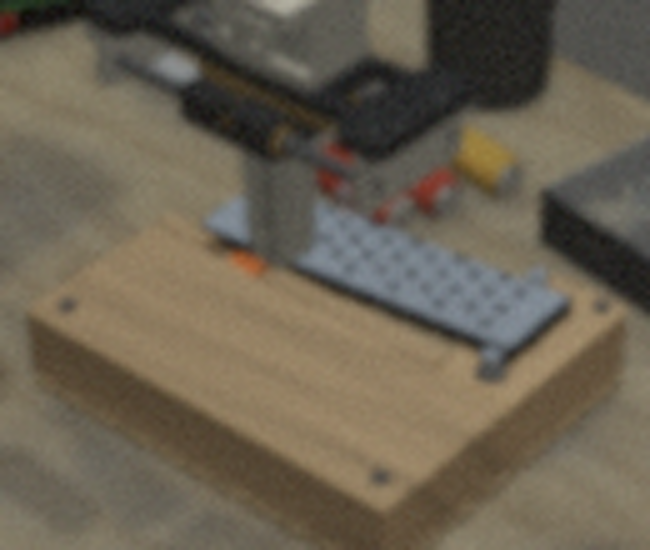

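The near orange jaw now shows at (248,262), beside the plate. There's no stop force yet, so I keep feeling for it.

Scaled: -0.001 m is -0.0025.

```bash
python3 inch.py '[[0, [-0.0025, 0, 0], 0], [0, [0, 0, 0], 0]]' | sed -n '1,2p;4p'
python3 inch.py '[[0, [-0.0025, 0, 0], 0], [0, [0, 0, 0], 0]]' | sed -n '1,2p;4p'
python3 inch.py '[[0, [-0.0013, 0, 0], 0], [0, [0, 0, 0], 0]]' | sed -n '1,2p;4p'
```

```text
t: 8.75
tool_pos: [0.526, 0.0878, 0.0737]
force: [-0.4, -0.8, -0.5]
t: 8.95
tool_pos: [0.527, 0.088, 0.0737]
force: [-0.4, -0.4, 0.6]
t: 9.15
tool_pos: [0.5275, 0.088, 0.0736]
force: [-0.3, 0.2, -0.2]
```

The finger is now about 5 mm past the predicted home with no stop felt. It may be riding over the settled plate, so I'll withdraw and look.

Scaled: 0.045 m is 0.1125, 0.02 m is 0.05.

```bash
python3 inch.py '[[0, [0.0125, 0, 0], 0], [0, [0.0125, 0, 0], 0], [0, [0, 0, -0.075], 0], [0, [0, 0, -0.1], 0], [0, [0, 0, -0.1], 0], [0, [0.1, 0.05, 0], 0], [0, [0.1, 0.075, 0], 0], [0, [0.05, 0.1, 0], 0], [0, [0.05, 0.1125, 0], 0], [0, [0, 0.1125, 0], 0], [0, [0, 0.1125, 0], 0], [0, [0, 0, 0], 0], [0, [0, 0, 0], 0]]'
python3 - <<'E'
from h import *
from plant import robot, read_camera
im=[]
for n,(x,y,w,h) in dict(top=(225,165,100,85),scene=(215,170,110,93)).items():
    c=read_camera(n); np.savez(n+"1.npz",**c)
    im.append(cv2.resize(c["image"][y:y+h,x:x+w,::-1],(400,400*h//w+0),interpolation=cv2.INTER_CUBIC))
im=[cv2.resize(a,(400,340)) for a in im]
cv2.imwrite("pics/p5.png",cv2.resize(np.hstack(im),(800,340)))
E
```

```text
t: 10.45
tool_pos: [0.3787, 0.3022, 0.1833]
orientation: [0.132, -3.138, 0.001]
force: [0.3, -0.5, 0.3]
opening: 0.0008
gripper_force: 0.0
```

View pics/p5.png

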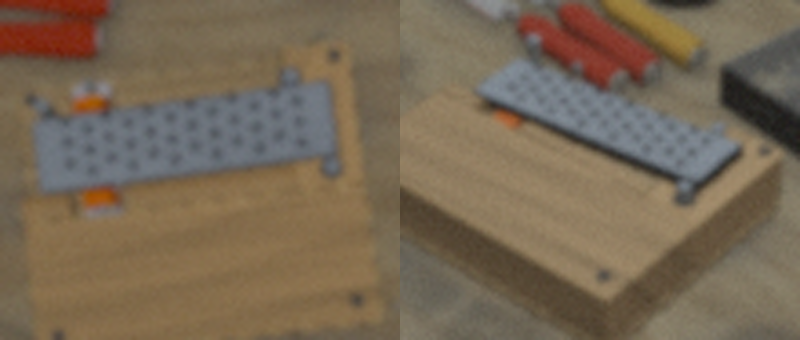

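The top panel shows the plate between the two orange jaws (90,103) and (100,198), with its corners at (35,122), (330,82), (335,157), (40,190), and the stop peg (40,103) at its far side. In the scene panel the plate's free end is at about (480,95)–(520,62).

```bash
python3 - <<'E'
from h import *
f=lambda p:(225+(p[0]+.5)/4-.5,165+(p[1]+.5)/4-.5)
g=lambda p:(215+(p[0]-400+.5)*110/400-.5,170+(p[1]+.5)*93/340-.5)
q={}
for k,p,z in(("ff",(35,122),.053),("fn",(40,190),.053),("hf",(330,82),.06),("hn",(335,157),.06),("jfar_out",(90,95),.045),("jnear_out",(100,208),.045),("stop",(34,100),.063)):
    q[k]=ray("top",f(p),z);print(k,np.round(q[k]*1000,1))
m=(q["ff"]+q["fn"])/2-(q["hf"]+q["hn"])/2; print("len",np.hypot(*m),"ang",np.degrees(np.arctan2(-m[0],m[1])))
e=q["ff"]-q["hf"];e2=q["fn"]-q["hn"];print([np.degrees(np.arctan2(-v[0],v[1])) for v in(e,e2)])
for k,a,b in(("ff",(35,122),(520,62)),("fn",(40,190),(480,93)),("hf",(330,82),(740,147)),("hn",(335,157),(697,178))): print(k,np.round(tri(f(a),g(b))*1000,1))
d=np.array([.583,.1496])-piv; print("stop rel",d)
for y in(3,4,5,6): a=np.radians(y); print(y,"stop in holder",d@[np.cos(a),np.sin(a)],d@[-np.sin(a),np.cos(a)])
E
```

```text
ff [568.8 147.5]
fn [523.7 144.7]
hf [589.8 -47.4]
hn [540.3 -49.3]
jfar_out [587.  111.7]
jnear_out [511.5 106.2]
stop [582.  146.7]
len 0.19537414937111597 ang 5.535401186728899
[np.float64(6.16519391285781), np.float64(4.90161855603904)]
ff [570.1 148.7  43.2]
fn [526.3 145.   40.3]
hf [588.5 -46.5  64. ]
hn [540.6 -49.9  67.1]
stop rel [0.019  0.1828]
3 stop in holder 0.028540973961547055 0.18155509578452017
4 stop in holder 0.031705200355362784 0.1810293353863575
5 stop in holder 0.0348597690380151 0.1804484316989656
6 stop in holder 0.038003719097324265 0.17981256167123497
```

The plate sits centred between the jaws at about 5.5° world yaw, and its free end has sunk. So the finger did ride over it. I'll confirm the stop by pushing nearer the heel, where the plate has sunk less.

```bash
python3 -c "
from h import *
info(tgt(5.5,.06,-.045),.0735); print(tgt(5.5,.06,-.0325))"
```

```text
t 10.55 tcp [379.4 300.8 183.4] yang 94.6 F [ 0.6 -0.3 -0.2] op 0.0006
tool delta mm [-111.1 -288.5  110. ]
[0.52589888 0.02340878]
```

Scaled: -0.041 m is -0.1025, -0.015 m is -0.0375, -0.015 rad is -0.0095.

```bash
python3 inch.py '[[0, [-0.04, -0.1025, 0], 0], [0, [-0.04, -0.1025, 0], 0], [0, [-0.04, -0.1025, 0], 0], [0, [-0.04, -0.1025, 0], 0], [0, [-0.04, -0.1025, 0], 0], [0, [-0.04, -0.1025, 0], 0], [0, [-0.0375, -0.1025, 0], 0], [0, [0, 0, 0.1], -0.0095], [0, [0, 0, 0.1], 0], [0, [0, 0, 0.05], 0], [0, [0, 0, 0.0175], 0], [0, [0, 0, 0.0075], 0], [0, [0, 0, 0], 0], [0, [0, 0, 0], 0]]'
python3 inch.py '[[0, [-0.0075, 0, 0], 0], [0, [-0.0075, 0, 0], 0], [0, [-0.005, 0, 0], 0], [0, [-0.0025, 0, 0], 0], [0, [-0.0025, 0, 0], 0], [0, [0, 0, 0], 0]]'
python3 inch.py '[[0, [-0.0025, 0, 0], 0], [0, [-0.0025, 0, 0], 0], [0, [0, 0, 0], 0]]'
python3 inch.py '[[0, [-0.0025, 0, 0], 0], [0, [0, 0, 0], 0]]'
```

```text
t: 11.95
tool_pos: [0.5147, 0.0244, 0.0754]
orientation: [-0.151, 3.135, -0.001]
force: [0.8, 0.1, 0.9]
opening: 0.0004
gripper_force: 0.0
t: 12.55
tool_pos: [0.5235, 0.0257, 0.0735]
orientation: [0.151, -3.138, -0.0]
force: [0.1, -0.2, -0.8]
opening: 0.0006
gripper_force: 0.0
t: 12.85
tool_pos: [0.5254, 0.0258, 0.0736]
orientation: [0.151, -3.138, 0.0]
force: [0.0, -0.3, 0.9]
opening: 0.0003
gripper_force: 0.1
t: 13.05
tool_pos: [0.5257, 0.0258, 0.0734]
orientation: [0.151, -3.136, 0.0]
force: [-4.7, -0.9, 2.9]
opening: 0.0006
gripper_force: 2.5
```

Scaled: -0.0005 m is -0.0013.

```bash
python3 inch.py '[[0, [-0.0013, 0, 0], 0], [0, [0, 0, 0], 0]]'
python3 inch.py '[[0, [-0.0013, 0, 0], 0], [0, [0, 0, 0], 0]]'
```

```text
t: 13.25
tool_pos: [0.5258, 0.0259, 0.0734]
orientation: [0.151, -3.135, 0.0]
force: [-7.3, 0.2, 5.2]
opening: 0.0003
gripper_force: 3.6
t: 13.45
tool_pos: [0.5259, 0.0259, 0.0733]
orientation: [0.151, -3.134, 0.0]
force: [-9.3, -1.1, 6.1]
opening: 0.0005
gripper_force: 4.7
```

Firm stop: force rises to 9 N with no movement. Now I'll retract, lift and turn the fingers across the plate for pressing.

Scaled: -0.03 m is -0.075, -0.02 m is -0.05, 0.15 rad is 0.0955.

```bash
python3 inch.py '[[0, [0.0125, 0, 0], 0], [0, [0.0125, 0, 0], 0], [0, [0, 0, -0.075], 0], [0, [0, 0, -0.075], 0], [0, [0, 0, -0.05], 0.0955], [0, [0, 0, 0], 0.0955], [0, [0, 0, 0], 0.0955], [0, [0, 0, 0], 0.0955], [0, [0, 0, 0], 0.0955], [0, [0, 0, 0], 0.0955], [0, [0, 0, 0], 0.0955], [0, [0, 0, 0], 0.0955], [0, [0, 0, 0], 0.0955], [0, [0, 0, 0], 0.0955], [0, [0, 0, 0], 0.0414], [0, [0, 0, 0], 0], [0, [0, 0, 0], 0]]'
python3 -c "
from h import *
info(tgt(5.5,.1645,0),.095)"
```

```text
t: 15.15
tool_pos: [0.5175, 0.025, 0.1537]
orientation: [2.102, 2.334, 0.001]
force: [-1.0, -0.5, 0.7]
opening: 0.0007
gripper_force: 0.0
t 15.15 tcp [517.5  25.  153.7] yang 6.0 F [-1.  -0.5  0.7] op 0.0007
tool delta mm [101.8  41.5  58.7]
```

Scaled: 0.034 m is 0.085, 0.03 m is 0.075, 0.01 rad is 0.0064.

```bash
python3 inch.py '[[0, [0.085, 0.0345, 0], 0.0064], [0, [0.085, 0.0345, 0], 0], [0, [0.085, 0.0345, 0], 0], [0, [0, 0, 0.075], 0], [0, [0, 0, 0.075], 0], [0, [0, 0, 0.025], 0], [0, [0, 0, 0], 0], [0, [0, 0, 0], 0]]'
python3 -c "
from h import *
info(tgt(5.5,.1645,0),.074)"
python3 inch.py '[[0, [0, 0, 0.005], 0], [0, [0, 0, 0.005], 0], [0, [0, 0, 0.005], 0], [0, [0, 0, 0], 0]]'
python3 inch.py '[[0, [0, 0, 0.0025], 0], [0, [0, 0, 0.0025], 0], [0, [0, 0, 0.0025], 0], [0, [0, 0, 0], 0]]'
```

```text
t: 15.95
tool_pos: [0.5496, 0.1303, 0.0848]
orientation: [2.116, 2.321, 0.001]
force: [0.2, 1.2, 0.3]
opening: 0.0005
gripper_force: 0.0
t 15.95 tcp [549.6 130.3  84.8] yang 5.3 F [0.2 1.2 0.3] op 0.0005
tool delta mm [ 0.3 -1.3 10.8]
t: 16.35
tool_pos: [0.549, 0.1304, 0.0777]
orientation: [2.117, 2.321, 0.0]
force: [-0.1, 0.0, 1.2]
opening: 0.0005
gripper_force: 0.0
t: 16.75
tool_pos: [0.5488, 0.1305, 0.0744]
orientation: [-2.117, -2.321, 0.001]
force: [0.8, 0.0, -0.3]
opening: 0.0007
gripper_force: 0.0
```

Scaled: 0.001 m is 0.0025.

```bash
python3 inch.py '[[0, [0, 0, 0.0025], 0], [0, [0, 0, 0.0025], 0], [0, [0, 0, 0], 0]]'| sed -n '2p;4p'
python3 inch.py '[[0, [0, 0, 0.0025], 0], [0, [0, 0, 0], 0]]'| sed -n '2p;4p'
python3 inch.py '[[0, [0, 0, 0.0025], 0], [0, [0, 0, 0], 0]]'| sed -n '2p;4p'
python3 inch.py '[[0, [0, 0, 0.0025], 0], [0, [0, 0, 0], 0]]'| sed -n '2p;4p'
```

```text
tool_pos: [0.5489, 0.1305, 0.0725]
force: [-0.6, 0.6, -0.3]
tool_pos: [0.5489, 0.1305, 0.0715]
force: [-0.8, 1.2, 0.0]
tool_pos: [0.5489, 0.1305, 0.0705]
force: [-0.1, -0.0, 1.0]
tool_pos: [0.5489, 0.1305, 0.0695]
force: [0.3, 0.3, 0.5]
```

Scaled: 0.001 m is 0.0025.

```bash
python3 inch.py '[[0, [0, 0, 0.0025], 0], [0, [0, 0, 0], 0]]'| sed -n '2p;4p'
python3 inch.py '[[0, [0, 0, 0.0025], 0], [0, [0, 0, 0], 0]]'| sed -n '2p;4p'
python3 inch.py '[[0, [0, 0, 0.0025], 0], [0, [0, 0, 0], 0]]'| sed -n '2p;4p'
```

```text
tool_pos: [0.5492, 0.1306, 0.069]
force: [-1.4, 0.1, 2.7]
tool_pos: [0.5494, 0.1307, 0.0684]
force: [-1.3, -0.4, 6.2]
tool_pos: [0.5496, 0.1308, 0.0678]
force: [-3.4, 1.0, 9.6]
```

Scaled: 0.0005 m is 0.0013.

```bash
python3 inch.py '[[0, [0, 0, 0.0013], 0], [0, [0, 0, 0], 0]]'| sed -n '2p;4p'
python3 inch.py '[[0, [0, 0, 0.0013], 0], [0, [0, 0, 0], 0]]'| sed -n '2p;4p'
python3 inch.py '[[0, [0, 0, 0.0013], 0], [0, [0, 0, 0], 0]]'| sed -n '2p;4p'
python3 inch.py '[[0, [0, 0, 0.0013], 0], [0, [0, 0, 0], 0]]'| sed -n '2p;4p'
```

```text
tool_pos: [0.5496, 0.1307, 0.0676]
force: [-3.8, -0.3, 12.0]
tool_pos: [0.5496, 0.1308, 0.0673]
force: [-5.2, 0.2, 12.7]
tool_pos: [0.5494, 0.1308, 0.0661]
force: [-1.0, 1.5, 3.9]
tool_pos: [0.5495, 0.1308, 0.0655]
force: [-4.0, 1.1, 7.7]
```

Scaled: 0.0005 m is 0.0013.

```bash
python3 inch.py '[[0, [0, 0, 0.0013], 0], [0, [0, 0, 0], 0]]'| sed -n '2p;4p'
python3 inch.py '[[0, [0, 0, 0.0013], 0], [0, [0, 0, 0], 0]]'| sed -n '2p;4p'
python3 inch.py '[[0, [0, 0, 0.0013], 0], [0, [0, 0, 0], 0]]'| sed -n '2p;4p'
python3 inch.py '[[0, [0, 0, 0.0013], 0], [0, [0, 0, 0], 0]]'| sed -n '1,2p;4p'
```

```text
tool_pos: [0.5495, 0.1309, 0.065]
force: [-2.7, 1.1, 8.5]
tool_pos: [0.5494, 0.1309, 0.0646]
force: [-3.4, 0.5, 9.7]
tool_pos: [0.5494, 0.1309, 0.0641]
force: [-3.5, 0.8, 10.7]
t: 19.85
tool_pos: [0.5493, 0.1308, 0.0636]
force: [-5.1, 1.1, 11.1]
```

Scaled: 0.0005 m is 0.0013.

```bash
python3 inch.py '[[0, [0, 0, 0.0013], 0], [0, [0, 0, 0.0013], 0], [0, [0, 0, 0], 0]]'| sed -n '2p;4p'
python3 inch.py '[[0, [0, 0, 0.0013], 0], [0, [0, 0, 0.0013], 0], [0, [0, 0, 0], 0]]'| sed -n '2p;4p'
python3 inch.py '[[0, [0, 0, 0.0013], 0], [0, [0, 0, 0.0013], 0], [0, [0, 0, 0], 0]]'| sed -n '2p;4p'
```

```text
tool_pos: [0.5493, 0.1308, 0.0628]
force: [-5.2, 0.9, 12.3]
tool_pos: [0.5492, 0.1308, 0.0619]
force: [-6.8, 0.2, 13.5]
tool_pos: [0.5494, 0.1307, 0.0601]
force: [-0.4, 0.5, 6.1]
```

Scaled: 0.0005 m is 0.0013.

```bash
python3 inch.py '[[0, [0, 0, 0.0013], 0], [0, [0, 0, 0.0013], 0], [0, [0, 0, 0], 0]]'| sed -n '2p;4p'
python3 inch.py '[[0, [0, 0, 0.0013], 0], [0, [0, 0, 0.0013], 0], [0, [0, 0, 0], 0]]'| sed -n '1,2p;4p'
```

```text
tool_pos: [0.5497, 0.1307, 0.0597]
force: [-1.8, 0.2, 10.3]
t: 21.35
tool_pos: [0.5499, 0.1307, 0.0592]
force: [-5.3, -0.5, 14.2]
```

Scaled: 0.0005 m is 0.0013.

```bash
python3 inch.py '[[0, [0, 0, 0.0013], 0], [0, [0, 0, 0.0013], 0], [0, [0, 0, 0], 0]]'| sed -n '2p;4p'
python3 inch.py '[[0, [0, 0, 0.0013], 0], [0, [0, 0, 0], 0]]'| sed -n '2p;4p'
python3 inch.py '[[0, [0, 0, 0.0013], 0], [0, [0, 0, 0], 0]]'| sed -n '1,2p;4p'
```

```text
tool_pos: [0.5501, 0.1307, 0.0586]
force: [-5.9, -0.4, 16.8]
tool_pos: [0.5503, 0.1307, 0.0583]
force: [-5.5, 0.1, 16.9]
t: 22.05
tool_pos: [0.5504, 0.1307, 0.058]
force: [-5.9, -0.4, 18.4]
```

Scaled: 0.0005 m is 0.0013.

```bash
python3 inch.py '[[0, [0, 0, 0.0013], 0], [0, [0, 0, 0], 0]]'| sed -n '2p;4p'
python3 inch.py '[[0, [0, 0, 0.0013], 0], [0, [0, 0, 0], 0]]'| sed -n '2p;4p'
python3 - <<'E'
from h import *
from plant import robot, read_camera
info()
c=read_camera("scene");np.savez("scene2.npz",**c)
c=c["image"][:,:,::-1]
cv2.imwrite("pics/p6.png",cv2.resize(c[160:240,215:325],(792,576),interpolation=cv2.INTER_CUBIC))
E
```

```text
tool_pos: [0.5505, 0.1308, 0.0577]
force: [-5.9, -0.5, 19.9]
tool_pos: [0.5507, 0.1308, 0.0574]
force: [-5.8, 0.5, 19.2]
t 22.45 tcp [550.7 130.8  57.4] yang 5.3 F [-5.8  0.5 19.2] op 0.0003
```

Careful with the scale: shifts go in shares of 0.4 m and turns go in shares of 90 degrees. That gives: 0.0005 m is 0.0013.

```bash
python3 -c "
from plant import robot, read_camera
s=robot.read_state();print(s['wrist_torque'],s['orientation'],s['q'])"
python3 inch.py '[[0, [0, 0, 0.0013], 0], [0, [0, 0, 0], 0]]'| sed -n '2p;4p'
python3 inch.py '[[0, [0, 0, 0.0013], 0], [0, [0, 0, 0], 0]]'| sed -n '2p;4p'
python3 inch.py '[[0, [0, 0, 0.0013], 0], [0, [0, 0, 0], 0]]'| sed -n '2p;4p'
python3 -c "
from plant import robot, read_camera
s=robot.read_state();print(s['wrist_torque'],s['orientation'])"
```

```text
[-0.22665089  1.058942   -0.07643506] [2.1152792  2.31965805 0.00414447] [ 1.42640705e-01  2.01170712e-01  1.75867904e+00 -9.49223868e-05
  1.17825053e+00  5.05743848e-02]
tool_pos: [0.5497, 0.1306, 0.0549]
force: [-0.0, -0.3, 0.5]
tool_pos: [0.5484, 0.1303, 0.0528]
force: [0.4, -0.1, -0.5]
tool_pos: [0.5486, 0.1304, 0.0526]
force: [-0.4, -0.9, 0.8]
[-0.05873204  0.02791543  0.02806114] [-2.11667734e+00 -2.32075334e+00  9.98915829e-04]
```

Scaled: 0.0005 m is 0.0013.

```bash
python3 inch.py '[[0, [0, 0, 0.0013], 0], [0, [0, 0, 0], 0]]'| sed -n '2p;4p'
python3 inch.py '[[0, [0, 0, 0.0013], 0], [0, [0, 0, 0], 0]]'| sed -n '2p;4p'
python3 inch.py '[[0, [0, 0, 0.0013], 0], [0, [0, 0, 0], 0]]'| sed -n '2p;4p'
python3 inch.py '[[0, [0, 0, 0.0013], 0], [0, [0, 0, 0], 0]]'| sed -n '2p;4p'
```

```text
tool_pos: [0.5489, 0.1305, 0.0525]
force: [0.0, 0.2, -0.6]
tool_pos: [0.5491, 0.1305, 0.0522]
force: [0.5, 0.4, -0.2]
tool_pos: [0.5491, 0.1305, 0.052]
force: [-1.2, -0.7, 2.7]
tool_pos: [0.5492, 0.1305, 0.0518]
force: [-4.1, -0.6, 6.7]
```

Scaled: 0.0005 m is 0.0013.

```bash
python3 inch.py '[[0, [0, 0, 0.0013], 0], [0, [0, 0, 0], 0]]'| sed -n '2p;4p'
python3 inch.py '[[0, [0, 0, 0.0013], 0], [0, [0, 0, 0], 0]]'| sed -n '2p;4p'
```

```text
tool_pos: [0.5492, 0.1305, 0.0516]
force: [-5.6, -0.1, 10.1]
tool_pos: [0.5492, 0.1305, 0.0515]
force: [-6.2, -0.6, 14.2]
```

Scaled: 0.0005 m is 0.0013.

```bash
python3 inch.py '[[0, [0, 0, 0.0013], 0], [0, [0, 0, 0], 0]]'| sed -n '2p;4p'
python3 inch.py '[[0, [0, 0, 0.0013], 0], [0, [0, 0, 0], 0]]'| sed -n '2p;4p'
python3 -c "
from plant import robot, read_camera
s=robot.read_state();print(s['t'],s['wrist_torque'],s['orientation'])"
```

```text
tool_pos: [0.5493, 0.1305, 0.0514]
force: [-8.0, -1.6, 17.4]
tool_pos: [0.5493, 0.1305, 0.0514]
force: [-9.9, -2.1, 21.4]
24.7 [-0.57914995  1.91178807 -0.08338589] [2.11654511e+00 2.32104759e+00 2.75677928e-04]
```

Scaled: 0.045 m is 0.1125, -0.01 m is -0.025.

```bash
python3 inch.py '[[0, [0, 0, -0.025], 0], [0, [0, 0, -0.075], 0], [0, [0, 0, -0.1], 0], [0, [0, 0, -0.1], 0], [0, [0.05, -0.1, 0], 0], [0, [0.075, -0.1, 0], 0], [0, [0.1, -0.05, 0], 0], [0, [0.1125, -0.05, 0], 0], [0, [0.1125, 0, 0], 0], [0, [0, 0, 0], 0]]'| sed -n '1,2p;4p'
python3 - <<'E'
from h import *
from plant import robot, read_camera
im=[]
for n,(x,y,w,h) in dict(top=(228,172,64,64),scene=(215,160,96,96)).items():
    c=np.mean([read_camera(n)["image"].astype(float) for _ in range(4)],0).astype(np.uint8)
    np.save(n+"3.npy",c)
    im.append(cv2.resize(c[y:y+h,x:x+w,::-1],(400,400),interpolation=cv2.INTER_CUBIC))
cv2.imwrite("pics/p7.png",np.hstack(im))
E
```

```text
t: 25.7
tool_pos: [0.4114, 0.3031, 0.1695]
force: [0.6, -0.3, -0.0]
```

View pics/p7.png

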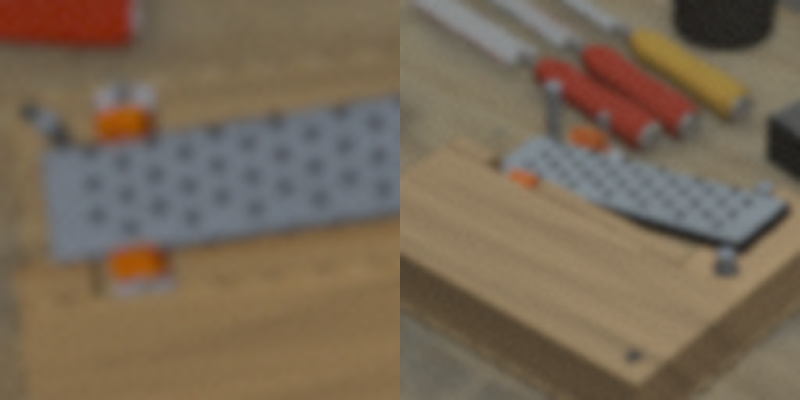

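The top panel shows both orange jaws, (125,125) and (138,262), lying over the plate's edges. The scene panel shows the plate sunk, with a jaw either side at (588,138) and (522,180). I'll check the jaw positions numerically against the initial shut ones.

```bash
python3 - <<'E'
from h import *
A=[("t0",C["top"]["image"]),("t1 unsnapped",np.load("top1.npz")["image"]),("t3",np.load("top3.npy"))]
for n,i in A:
    a=i.astype(float)[182:222,238:258]; w=np.clip(a[:,:,0]-a[:,:,2]-90,0,None); 
    pr=w.sum(1)
    out=[]
    for lo,hi in((0,16),(24,40)):
        s=pr[lo:hi]; v=np.arange(lo,hi)+182; o=(s@v)/s.sum(); out+= [round(o,2),round(s.sum())]
    print(n,out,"dist",round(out[2]-out[0],2)); print((pr/10).round().astype(int))
E
```

```text
t0 [np.float64(191.16), 897, np.float64(213.77), 904] dist 22.61
[ 0  0  0  0  0  0  0  0 22 35 30  3  0  0  0  0  0  0  0  0  0  0  0  0
  0  0  0  0  0  0  4 33 34 20  0  0  0  0  0  0]
t1 unsnapped [np.float64(190.56), 592, np.float64(213.91), 918] dist 23.35
[ 0  0  0  0  0  0  0  1 25 31  2  0  0  0  0  0  0  0  0  0  0  0  0  0
  0  0  0  0  0  0  0 30 39 22  0  0  0  0  0  0]
t3 [np.float64(191.2), 996, np.float64(213.76), 1048] dist 22.56
[ 0  0  0  0  0  0  0  0 24 37 31  7  0  0  0  0  0  0  0  0  0  0  0  0
  0  0  0  0  0  0  7 35 41 23  0  0  0  0  0  0]
```

Both jaws are back at their shut positions, matching within 0.1 px, and fully visible over the plate's edges. The arm is clear, so I'm handing in.

```bash
python3 -c "
from plant import robot, read_camera
print(robot.close_job())"
```

```text
the job is handed in; nothing more can be done
None
```

I swung the plate home until it met a firm stop and pressed it down (about 21 N at most) until, as the camera shows, both jaws shut over its edges. I then moved the arm clear and handed the job in at about 26 s of the 64 s; no verdict came back.

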